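# Charge a closed chamber with a long-handled boat

## Robot

A 6-joint arm with a two-finger parallel gripper is mounted at the origin on a cart in front of the work surface, level with it; the furniture and walls round the work are solid. World frame = base frame: x ahead of the robot, y to its left, z up, the work surface at z = 0. Lengths are in m, angles in rad, forces in N, time in s.
With the tool pointing down it reaches from about 0.25 to 0.725 m from the base axis. Payload 9.7 kg.
Tool frame: the origin (TCP) lies midway between the tips of the shut fingers; the grasp point (between the pads) lies 19 mm behind it; z points along the fingers, y is the line along which they close (so a half turn about z gives the same grasp; the last joint's range is limited). The gripper opens to 85 mm and grips with 20 to 120 N. Pads are 22 mm wide; open, the fingers measure 114 mm over their backs; the gripper's body (76 mm by 85 mm) begins 54 mm behind the grasp point. The pads swing forward as they close: fully open they stand 13 mm farther back than shut.
Start: joints at [1.117, 0.087, 0.176, 1.66, 0, 1.571], TCP at [0.241, 0.494, 0.21] pointing down, gripper open.
Joint ranges: [-3.13, 3.13], [-0.85, 1.81], [-1.15, 1.24], [-2.2, 2.28], [-1.44, 1.52], [-3.14, 3.14]. Speed limits (rad/s): [2.22, 2.22, 2.57, 3.14, 3.14, 3.14].

## Interface

Orientations are given as a 3x3 rotation matrix whose columns are the frame's x, y, z axes.
In Python, from cell import * gives the robot as it stands. The module is installed in compiled form; this text tells all that it offers.
- The arm moves only by the tool send_rows, never from a script. Its argument "moves" is text: rows parted by semicolons, each of 7 numbers parted by spaces: the shift along the tool's x, y, z in units of 0.05 m (1.0 is 0.05 m), then the turn, a rotation vector about the tool's x, y, z in units of 4 degrees (1.0 is 4 degrees), then the gripper command: -1 is shut, 1 is fully open, values between are in proportion. A call has 1 to 20 rows; each row shifts and turns the commanded pose from where the row before left it, along the tool's axes as they then stand; what a row does not reach is not made up. A row lasts 1/8 s, in which the tool goes at most 62.5 mm and 10.7 degrees, less where a joint would pass 70% of its speed; a pose out of reach is approached as far as the arm can. A call with a number of a shift or a turn outside -1 to 1 is refused whole. A call with a gripper value outside its range is refused whole. The fingers move at their own pace and stop on an object; "grip_force" is the grip in N (left out, the last holds). Time passes only in rows, so rows that do not move let the fingers close. It gives the time, the measured TCP pose, the force, the opening and the grip force at its end, in the units of the state.
- state(): the state, without advancing time (a new reading comes with each control period).
- camera(name): name is "scene" or "top" or "wrist"; returns a dict with "pixels" (420x560x3 uint8, red, green, blue), "depth" (420x560 float32, m along the optical axis (not along the pixel's ray), 0 where there is no reading), "fx", "fy", "cx", "cy" (pixels), "extrinsics" (4x4, takes a point from camera to world coordinates); the wrist camera has in their place "mount" (4x4, takes a point from camera to tool coordinates, whose origin is the TCP and whose axes are the flange's). Camera axes: x right, y up, looking along -z (the intrinsics and any distortion apply to the point x, -y, -z); pixel columns grow to the right and rows downward; lengths in m; the calibration is good to about 2 mm. A picture is of the moment at which its call begins: read the wrist's pose just before it.
- sign_off(): hands the job in; it is judged then, once.
The state is a dict: "time_s": time; "qpos": joint angles; "joint_vel": joint speeds; "joint_torque": joint torques, N m; "tcp_pos": TCP position; "tcp_rot": TCP orientation; "wrist_force": force on the tool from outside, world axes, zero at the start; "ft_torque": the same for the moment, N m; "grip_width": finger opening in m; "grip_force": force on a finger pad.
Only numpy, scipy, OpenCV 4.12 (cv2) and the standard library are available. Lean on these libraries where they do the work, as an engineer would, in place of code of your own. Each camera call takes 0.05 s, during which the arm holds its last target. There are 200 camera calls.

## Task

Take the long-handled steel boat with the sample capsule in it by its black grip, slide it level through the slot in the chamber's cover plate, and once the whole trough is inside, roll it sideways about its handle so that the capsule tips out onto the chamber floor. Neither boat nor gripper may touch the cover plate or the edges of the slot at any time. Level it again, draw it back out and set it down upright and flat on the floor of its tray, without disturbing the dropper bottle or the glass dish.

Things in the scene. Friction and masses are not known exactly. Their poses are not given: they have to be found in the camera images.
- boat: The boat, one rigid piece, 0.14 kg. Origin: underside, below the middle of the grip. x points along the handle from grip to nose, z up. Black grip block: x = -28..28 mm, 14 mm wide (y), z = 0..44 mm, standing on its foot. A straight 8 mm rod, axis at y = 0, z = 18 mm, joins grip and trough. Trough: x = 105..173 mm, 36 mm wide; with the capsule in it 27 mm high over all
- boat_grip (a point): Point on the boat's centre plane at the middle of the grip block, 28 mm above the boat's underside (boat frame 0, 0, 28 mm). Axes as the boat's. Grasp here across the 14 mm width (boat y), from above
- trough (a point): Middle of the trough: boat frame 139, 0, 16 mm, the centre of the capsule lying in it; axes as the boat's. The trough is a shallow V whose sides rise 12 degrees to z = 9 mm (boat frame); the capsule rolls out over either side when the boat is rolled about its x axis by well over 12 degrees (25 to 30 does it). End plates 15 mm high (rear 24 mm in the middle) stand on z = 0
- capsule: Steel sample capsule, a plain cylinder 21 mm in diameter and 56 mm long, 0.03 to 0.06 kg, lying along the trough at the start. Origin: its centre; x along its axis
- chamber: Fixed white chamber 135 mm deep (x), 150 mm wide (y), 130 mm high, closed all round, with a clear roof in a white frame; origin: centre of its underside; its front faces -x. Inside: rubber floor at z = 18 mm, clear depth 127 mm, clear width 142 mm, roof underside at z = 126 mm. Going in is along its +x
- slot (a point): Centre of the slot's mouth, in the outer face of the cover plate, 70 mm above the worktop. Axes as the chamber's: x points straight in, y along the slot's width, z up. The slot is 52 mm wide (y) and 40 mm high (z); the plate is 4 mm thick, so inside begins at x = 4 mm
- cover_plate: The chamber's upright aluminium front plate, 4 mm thick, 156 mm wide, 130 mm high, with the slot in it; fixed to the chamber, same origin and axes as the chamber
- tray: Shallow steel tray, fixed, 260 mm (x) by 104 mm (y), rim 9 mm above the worktop, floor and walls 3 mm thick (floor surface at z = 3 mm). Origin: centre of its underside. The boat stands in it at the start, about along the tray's x, with its nose towards +x
- post (a point): The room's fixed upright post, about 52 by 45 mm, at the left front corner of the worktop, running from the floor to far above the arm; this point is on its axis 200 mm above the worktop. From its upper part a level beam runs right and back along the worktop's front edge, 0.67 m and more above the top. Keep the arm clear of both: pass the post with the arm folded on the robot's side of it
- dropper: Bystander: dropper bottle with a rubber bulb, 33 mm across, 92 mm high, standing loose; origin: centre of its underside
- dish: Bystander: covered glass dish, 65 mm across, 16 mm high, lying loose; origin: centre of its underside
Things that resemble listed ones, but are neither listed nor needed, are in the scene too. What is shaped like the capsule but purple or yellow is not meant.

How it is judged:
On the way, in this order (a step that is already met when the one before it is completed fails the run):
1. the whole trough is through the slot, the boat level (within 0.2 rad) with the capsule still in it (x of trough in the frame of slot between 0.038 and 0.1 m and y of trough in the frame of slot between -0.026 and 0.026 m and angle between boat's own z axis and vertical below 0.2 rad and distance between capsule and trough below 0.012 m), for 0.1 s.
2. the capsule has been tipped out onto the chamber floor while the trough is inside (x of capsule in the frame of slot between 0.004 and 0.135 m and y of capsule in the frame of slot between -0.073 and 0.073 m and z of capsule in the frame of slot between -0.06 and -0.02 m and x of trough in the frame of slot between 0.038 and 0.1 m and y of trough in the frame of slot between -0.026 and 0.026 m), for 0.1 s.
At the end, for the whole second after the job is handed in: The capsule lies on the chamber floor (its centre at most 32 mm above the floor, between the walls); the boat is upright (within 0.06 rad), at rest, both trough and grip standing on the tray's floor (within 3.5 mm of the standing height) inside the rim (x of capsule in the frame of slot between 0.004 and 0.135 m and y of capsule in the frame of slot between -0.073 and 0.073 m and z of capsule in the frame of slot between -0.06 and -0.02 m and z of boat_grip in the frame of tray between 0.028 and 0.0345 m and z of trough in the frame of tray between 0.016 and 0.0225 m and angle between boat's own z axis and vertical below 0.06 rad and linear speed of boat below 0.02 m/s and x of boat_grip in the frame of tray between -0.125 and 0.125 m and y of boat_grip in the frame of tray between -0.05 and 0.05 m and x of trough in the frame of tray between -0.125 and 0.125 m and y of trough in the frame of tray between -0.05 and 0.05 m); the robot touches nothing.
It fails at once if the boat touches the cover plate (over 0.5 N) (contact force between boat and cover_plate above 0.5 N).
It fails at once if the robot presses on the chamber (over 3 N) (contact force between any of the fingers, the arm and chamber above 3 N).
It fails at once if the dropper bottle is moved over 20 mm or tipped (distance of dropper from where it was at the start of the episode above 0.02 m or angle between dropper's own z axis and vertical above 0.4 rad).
It fails at once if the glass dish is moved over 20 mm (distance of dish from where it was at the start of the episode above 0.02 m).
It also fails if it takes over 58 s, if anything falls off the work surface, if the arm or the gripper's body presses on something with over 40 N, if the wrist force passes 120 N, or if a joint passes its speed limit or range.

## Working session

There is one attempt and no reset: what is moved stays moved. The work goes in short steps, Python scripts to look and compute and a tool call to move; the robot and the scene stay as the last step left them, time stands still between calls to the robot, and variables do not carry over. Pictures are saved under pics/ and viewed, at most 10 in all, crops included, and the job is handed in when it is done.

Besides the shell and the picture viewer there is one more tool, called by a JSON object that holds its "api" and its "payload", one argument or row to a line. send_rows: Moves the arm, as the interface text tells. Its arguments: {"type":"object","properties":{"moves":{"type":"string"},"grip_force":{"type":"number"}},"required":["moves"]}

```bash
mkdir -p pics; cat > h.py <<'E'
from cell import *
import numpy as np, cv2
def save(n,f,crop=None,s=1):
    c=camera(n); im=c["pixels"][:,:,::-1]
    np.savez(f"{f}.npz",**{k:v for k,v in c.items()})
    if crop: im=im[crop[1]:crop[3],crop[0]:crop[2]]
    cv2.imwrite(f"pics/{f}.png",cv2.resize(im,None,fx=s,fy=s,interpolation=cv2.INTER_CUBIC)); return c
def pt(c,u,v,T=None,d=None):
    if d is None: d=c["depth"][int(v),int(u)]
    p=np.array([(u-c["cx"])/c["fx"]*d,-(v-c["cy"])/c["fy"]*d,-d,1])
    return ((c["extrinsics"] if T is None else T)@p)[:3]
E
python3 - <<'E'
from h import *
print(state())
for n in("scene","top"):
    c=save(n,n+"0"); print({k:v for k,v in c.items() if k not in("pixels","depth")})
E
```

```text
{'time_s': 0.0, 'qpos': array([1.11704302e+00, 8.74587091e-02, 1.75130295e-01, 1.65981569e+00,
       2.65736009e-06, 1.57082062e+00]), 'joint_vel': array([0.00052026, 0.00047997, 0.00054713, 0.00165699, 0.00096671,
       0.0006648 ]), 'joint_torque': array([ 1.69086834e-04, -5.20383811e+01,  4.64811087e+01,  1.60628400e-02,
        2.37416725e-05, -1.77004642e-05]), 'tcp_pos': array([0.24097064, 0.49410539, 0.20908188]), 'tcp_rot': array([[-8.98797553e-01,  4.38363556e-01, -5.93177702e-04],
       [ 4.38363957e-01,  8.98796738e-01, -1.21023194e-03],
       [ 2.62460984e-06, -1.34778123e-03, -9.99999092e-01]]), 'wrist_force': array([ 0.51137741, -0.11930043, -0.16684249]), 'ft_torque': array([ 0.03299132, -0.02101529,  0.01120141]), 'grip_force': 0.0, 'grip_width': 0.08552243192940491}
{'fx': 399.6493337836338, 'fy': 399.6493337836338, 'cx': 279.82666359964344, 'cy': 208.97790877310732, 'extrinsics': array([[ 0.79780032,  0.26103695, -0.54348353, -0.15742132],
       [-0.60278742,  0.32630573, -0.72812904, -1.08085246],
       [-0.01272679,  0.90850662,  0.41767661,  0.66699608],
       [ 0.        ,  0.        ,  0.        ,  1.        ]])}
{'fx': 494.1244973963696, 'fy': 494.1244973963696, 'cx': 268.5392423374612, 'cy': 214.93847092507897, 'extrinsics': array([[-0.02823534,  0.9905599 , -0.13414112,  0.3778647 ],
       [-0.99957997, -0.02885599, -0.00268455, -0.18003637],
       [-0.00652998,  0.13400898,  0.9909586 ,  1.31152322],
       [ 0.        ,  0.        ,  0.        ,  1.        ]])}
```

View pics/scene0.png

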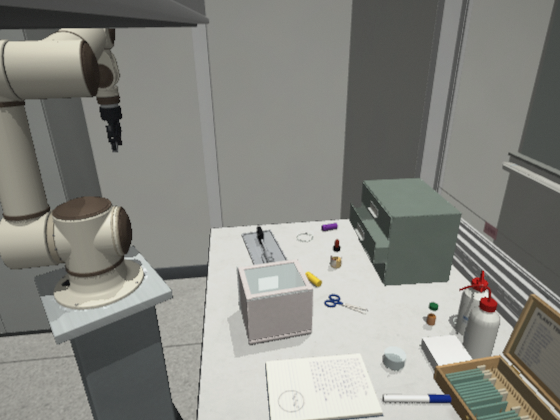

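View pics/top0.png

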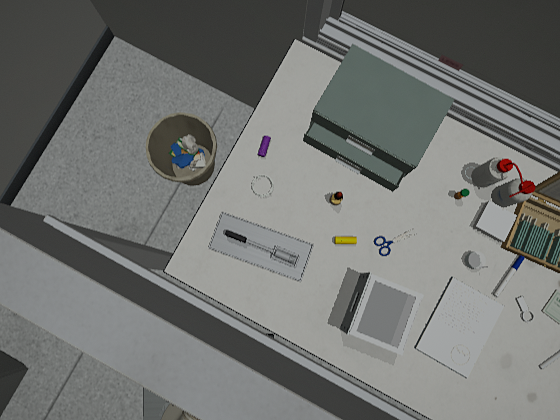

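The top view shows the tray with boat at (262,247): grip (236,237), trough (285,256). The chamber is at (375,310) with its cover plate on the left side, (350,300). The dropper is at (336,199), and a ring at (262,186) is probably the glass dish. Purple (264,146) and yellow (345,240) cylinders are decoys. The post isn't visible yet. Next I'll enlarge and measure.

```bash
python3 - <<'E'
from h import *
c=dict(np.load("top0.npz")); s=dict(np.load("scene0.npz"))
im=c["pixels"][:,:,::-1]
cr=im[170:360,195:425]
cv2.imwrite("pics/crop1.png",cv2.resize(cr,None,fx=3.4,fy=3.15,interpolation=cv2.INTER_CUBIC))
for u,v in [(236,237),(285,256),(262,186),(336,199),(375,310),(165,272),(170,255),(60,230),(150,262),(100,300),(300,350),(200,300),(225,212),(313,245),(303,280),(208,249)]:
    print(u,v,pt(c,u,v).round(3))
for u,v in [(150,15),(200,15),(205,100),(113,140),(240,160),(270,290)]: print('s',u,v,pt(s,u,v).round(3))
E
```

```text
236 237 [ 0.494 -0.091  0.046]
285 256 [ 0.443 -0.216  0.028]
262 186 [ 0.635 -0.161  0.001]
336 199 [ 0.589 -0.355  0.028]
375 310 [ 0.305 -0.42   0.131]
165 272 [ 0.411  0.101 -0.001]
170 255 [ 0.458  0.097 -0.043]
60 230 [0.45  0.085 0.693]
150 262 [0.432 0.107 0.138]
100 300 [ 0.367 -0.043  0.915]
300 350 [ 0.095 -0.288 -0.788]
200 300 [ 0.358 -0.09   0.69 ]
225 212 [ 0.566 -0.06   0.006]
313 245 [ 0.471 -0.292  0.003]
303 280 [ 0.38  -0.262  0.002]
208 249 [ 0.469 -0.013  0.001]
s 150 15 [-0.034 -0.755  0.675]
s 200 15 [ 0.248 -0.282  0.687]
s 205 100 [0.436 0.105 0.453]
s 113 140 [0.216 0.434 0.293]
s 240 160 [ 0.983  0.823 -0.034]
s 270 290 [ 0.262 -0.478  0.131]
```

View pics/crop1.png

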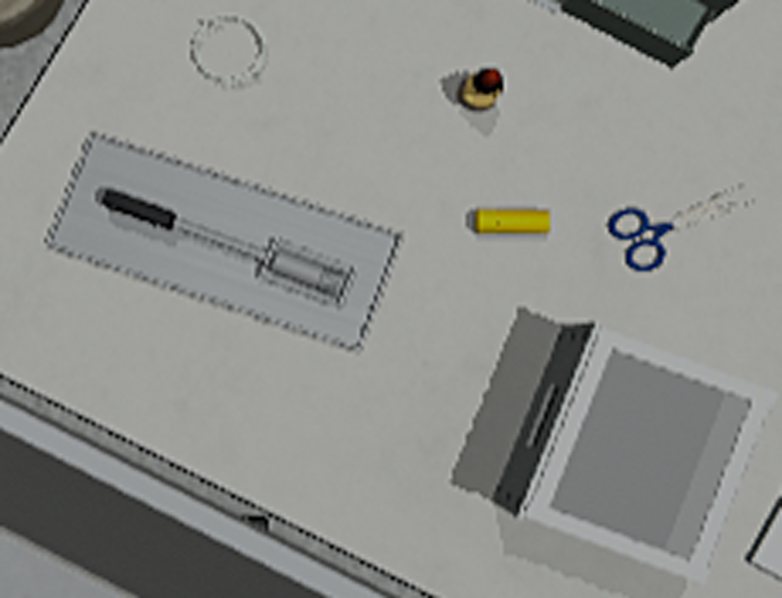

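```bash
python3 - <<'E'
from h import *
s=dict(np.load("scene0.npz"));c=dict(np.load("top0.npz"))
for u,v in [(5,80),(20,120),(50,70),(90,50),(95,90),(105,80),(95,35),(110,60),(108,100),(15,240),(60,45)]: print('s',u,v,pt(s,u,v).round(3))
def cloud(c):
    v,u=np.mgrid[0:420,0:560]; d=c["depth"]
    P=np.stack([(u-c["cx"])/c["fx"]*d,-(v-c["cy"])/c["fy"]*d,-d,np.ones_like(d)],-1)@c["extrinsics"].T
    P=P[...,:3]; P[d==0]=np.nan; return P
for n,q in(("s",s),("t",c)):
    P=cloud(q).reshape(-1,3)
    b=P[(P[:,2]>.2)&(P[:,2]<.6)&(abs(P[:,0]-.44)<.07)&(abs(P[:,1]-.1)<.07)]
    if len(b): print(n,'post',len(b),b.min(0),b.max(0))
    b=P[(P[:,2]>.6)&(P[:,2]<.95)&(P[:,0]>.1)&(abs(P[:,1])<.4)]
    if len(b):
        print(n,'beam z',np.percentile(b[:,2],[0,5,50,95]))
        for y in(.05,-.05,-.15,-.25):
            k=b[abs(b[:,1]-y)<.01]
            if len(k): print(y,k.min(0),k.max(0))
# chamber top rect
P=cloud(c); m=((abs(P[...,2]-.131)<.012)&(P[...,1]<-.3)&(P[...,0]<.45)).astype(np.uint8)
q=P[m>0]; r=cv2.minAreaRect(q[:,:2].astype(np.float32)); print(r,cv2.boxPoints(r),np.median(q[:,2]))
E
```

```text
s 5 80 [-0.088  0.011  0.566]
s 20 120 [-0.079  0.049  0.471]
s 50 70 [-0.002 -0.029  0.583]
s 90 50 [ 0.094 -0.011  0.62 ]
s 95 90 [ 0.087 -0.013  0.53 ]
s 105 80 [0.229 0.44  0.502]
s 95 35 [0.174 0.241 0.648]
s 110 60 [0.256 0.436 0.566]
s 108 100 [0.231 0.458 0.432]
s 15 240 [-0.163  0.006  0.194]
s 60 45 [ 0.032 -0.012  0.633]
s post 1755 [0.41467568 0.09021058 0.20024234] [0.47902641 0.14059599 0.59928699]
s beam z [0.60004196 0.60761833 0.66744674 0.73212388]
0.05 [0.40016349 0.04021142 0.60025662] [1.24607854 0.05999198 0.75043164]
-0.05 [ 0.34092537 -0.05999746  0.60018231] [ 1.18826972 -0.04006211  0.74487729]
-0.15 [ 0.2822426  -0.15966476  0.60099225] [ 1.13137901 -0.14005796  0.73881883]
-0.25 [ 0.22209505 -0.25983965  0.60017257] [ 1.0733008  -0.24014297  0.73277043]
t post 903 [0.42535117 0.0935134  0.20120258] [0.48031663 0.13651211 0.57281287]
t beam z [0.63239031 0.68981904 0.91492374 0.91694024]
0.05 [0.42370186 0.04000774 0.67564299] [0.44645176 0.05998001 0.9110055 ]
-0.05 [ 0.31088204 -0.05998233  0.67661169] [ 0.38904239 -0.04000846  0.91856933]
-0.15 [ 0.27416488 -0.15998662  0.67673676] [ 0.3315938  -0.14000677  0.91855032]
-0.25 [ 0.25038697 -0.25998426  0.67637192] [ 0.27313852 -0.24003774  0.87320622]
((0.2978479266166687, -0.44372081756591797), (0.1371736079454422, 0.15501613914966583), 66.61573791503906) [[ 0.19948427 -0.47591156]
 [ 0.34176797 -0.5374368 ]
 [ 0.39621156 -0.41153008]
 [ 0.2539279  -0.35000485]] 0.13065110530344115
```

{"api": "send_rows", "payload": {
  "moves": "0 -0.4 0 0 0 0 1; 0 -0.8 0 0 0 0 1; 0 -0.8 0 0 0 0 1; 0 -0.8 0 0 0 0 1; 0 -0.8 0.2 0 0 0 1; 0 -0.8 0.4 0 0 0 1; 0 -0.6 0.4 0 0 0 1; 0 -0.2 0.4 0 0 0 1; 0 0 0.2 0 0 0 1; 0 0 0 0 0 0 1"
}}

```text
time_s: 1.35
tcp_pos: [0.1272, 0.2608, 0.1295]
tcp_rot: [[-0.899, 0.438, -0.0], [0.438, 0.899, -0.001], [0.0, -0.001, -1.0]]
wrist_force: [0.7, 1.0, 0.1]
grip_width: 0.0853
grip_force: 0.0
```

{"api": "send_rows", "payload": {
  "moves": "-0.4 -0.014 0 0 0 1 1; -0.4 -0.014 0 0 0 1 1; -0.4 -0.014 0 0 0 1 1; -0.4 -0.014 0 0 0 1 1; -0.4 -0.014 0 0 0 1 1; -0.4 -0.014 0 0 0 1 1; -0.4 -0.014 0 0 0 1 1; -0.4 -0.014 0 0 0 1 1; -0.4 -0.014 0 0 0 1 1; -0.4 -0.014 0 0 0 1 1; -0.4 -0.014 0 0 0 1 1; -0.4 -0.014 0 0 0 1 1; -0.4 -0.014 0 0 0 1 1; -0.4 -0.014 0 0 0 1 1; -0.4 -0.014 0 0 0 1 1; -0.4 -0.014 0 0 0 1 1; -0.4 -0.014 0 0 0 1 1; -0.4 -0.014 0 0 0 1 1; -0.4 -0.014 0 0 0 1 1; -0.4 -0.014 0 0 0 1 1"
}}

```text
time_s: 3.85
tcp_pos: [0.2776, -0.0769, 0.1305]
tcp_rot: [[0.278, 0.961, 0.0], [0.961, -0.278, -0.0], [-0.0, 0.0, -1.0]]
wrist_force: [-1.5, -0.4, -0.0]
grip_width: 0.0854
grip_force: 0.0
```

```bash
python3 - <<'E'
from h import *
s=state(); print(s['tcp_pos'],s['tcp_rot'],s['qpos'],s['wrist_force'])
c=camera("wrist");print(c["mount"])
E
```

```text
[ 0.27760254 -0.07694123  0.13048693] [[ 2.77845461e-01  9.60625744e-01  2.82655228e-04]
 [ 9.60625785e-01 -2.77845443e-01 -1.02785422e-04]
 [-2.02038554e-05  3.00084363e-04 -9.99999955e-01]] [-2.70351193e-01 -5.72633635e-01 -5.10581366e-01  1.63254876e+00
 -2.35632631e-05  1.58199566e+00] [-1.54947843 -0.41459431 -0.02968468]
[[-1.60243053e-04  9.44362883e-01  3.28905335e-01  8.38771682e-02]
 [ 9.99999887e-01  2.98834662e-04 -3.70821981e-04  1.21889857e-03]
 [-4.48478830e-04  3.28905238e-01 -9.44362824e-01 -1.63425341e-01]
 [ 0.00000000e+00  0.00000000e+00  0.00000000e+00  1.00000000e+00]]
```

{"api": "send_rows", "payload": {
  "moves": "0.1 0.4 0 0 0 0 1; 0.1 0.7 0 0 0 0 1; 0.1 0.7 0 0 0 0 1; 0.1 0.7 0 0 0 0.5 1; 0.1 0.7 0 0 0 0.5 1; 0.1 0.5 0 0 0 0.5 1; 0.1 0.3 0 0 0 0 1; 0 0 0 0 0 0 1; 0 0 0 0 0 0 1"
}}

```text
time_s: 5.03
tcp_pos: [0.478, -0.102, 0.1299]
tcp_rot: [[0.374, 0.927, -0.0], [0.927, -0.374, 0.0], [-0.0, -0.0, -1.0]]
wrist_force: [-0.4, -0.0, -0.4]
grip_width: 0.0854
grip_force: 0.0
```

```bash
python3 - <<'E'
from h import *
s=state(); print(s['tcp_pos'],s['tcp_rot'])
c=save("wrist","w1"); np.savez("w1s.npz",p=s['tcp_pos'],R=s['tcp_rot']); print(c["fx"],c["cx"],c["cy"],state()['tcp_pos'])
E
```

```text
[ 0.47802769 -0.10203677  0.12991041] [[ 3.73985882e-01  9.27434305e-01 -4.12444085e-04]
 [ 9.27434389e-01 -3.73985898e-01  4.14954354e-05]
 [-1.15763981e-04 -3.98033535e-04 -9.99999914e-01]]
319.3010970464929 273.82948731734155 205.48288124389498 [ 0.47797869 -0.10209554  0.1300543 ]
```

View pics/w1.png

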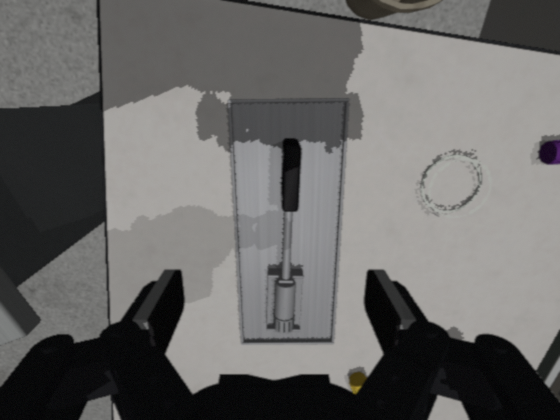

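The wrist view shows the boat in the tray: black grip at (291,139–211), rod at (288,245), capsule in the trough at (285,303) and nose at (283,330). The capsule in the trough is the grey steel one, so it isn't the purple (550,152) or the yellow (357,383). The dish is at (452,182), well clear.

```bash
cat >> h.py <<'E'
def cloud(c,T=None):
    T=c["extrinsics"] if T is None else T
    v,u=np.mgrid[0:420,0:560]; d=c["depth"]
    P=np.stack([(u-c["cx"])/c["fx"]*d,-(v-c["cy"])/c["fy"]*d,-d,np.ones_like(d)],-1)@T.T
    P=P[...,:3]; P[d==0]=np.nan; return P
def wT(c,p,R):
    T=np.eye(4);T[:3,:3]=R;T[:3,3]=p; return T@c["mount"]
E
python3 - <<'E'
from h import *
c=dict(np.load("w1.npz")); s=np.load("w1s.npz"); P=cloud(c,wT(c,s['p'],s['R']))
def seg(P,sl,lo,hi,n):
    q=P[sl].reshape(-1,3); q=q[(q[:,2]>lo)&(q[:,2]<hi)]; 
    r=cv2.minAreaRect(q[:,:2].astype(np.float32)); print(n,len(q),np.median(q,0).round(4),'rect',np.round(r[0],4),np.round(r[1],4),round(r[2],1))
    return q
sl=np.s_[125:220,270:312]
seg(P,sl,.040,.06,'griptop'); seg(P,np.s_[280:318,270:300],.024,.04,'capsule'); seg(P,np.s_[225:260,280:298],.012,.04,'rod')
q=P[100:345,230:350].reshape(-1,3);q=q[(q[:,2]>-.005)&(q[:,2]<.007)];print('tray z',np.median(q[:,2]))
for n,(u,v) in dict(a=(291,139),b=(291,211),nose=(283.5,331),tl=(232,100),tr=(347,99),br=(333,342),bl=(243,342)).items():
    T=wT(c,s['p'],s['R']); z={'a':.047,'b':.047,'nose':.02}.get(n,.009)
    A=pt(c,u,v,T,1.);o=T[:3,3]; d=A-o; print(n,(o+d*(z-o[2])/d[2]).round(4))
c=dict(np.load("top0.npz")); P=cloud(c); seg(P,np.s_[225:248,220:250],.035,.06,'top griptop'); seg(P,np.s_[245:268,268:302],.02,.045,'top caps')
E
```

```text
griptop 1176 [ 0.4999 -0.0872  0.046 ] rect [ 0.4997 -0.0891] [0.0552 0.0147] 66.6
capsule 596 [ 0.4486 -0.2057  0.027 ] rect [ 0.4487 -0.2058] [0.0449 0.018 ] 66.2
rod 297 [ 0.473  -0.1493  0.0237] rect [ 0.4729 -0.1502] [0.0365 0.0079] 66.5
tray z 0.00224520998372843
a [ 0.5108 -0.0594  0.047 ]
b [ 0.4899 -0.1139  0.047 ]
nose [ 0.4323 -0.2462  0.02  ]
tl [ 0.4762 -0.0157  0.009 ]
tr [ 0.5667 -0.0513  0.009 ]
br [ 0.4746 -0.2896  0.009 ]
bl [ 0.3821 -0.2522  0.009 ]
top griptop 125 [ 0.4997 -0.0893  0.0463] rect [ 0.4996 -0.0897] [0.0554 0.0148] 68.0
top caps 191 [ 0.4455 -0.214   0.027 ] rect [ 0.4463 -0.2101] [0.082  0.0252] 74.5
```

{"api": "send_rows", "payload": {
  "moves": "0.2 0.15 0 0 0 0.34 0.1; 0.2 0.16 0 0 0 0 0.1; 0 0 0.3 0 0 0 0.1; 0 0 0.5 0 0 0 0.1; 0 0 0.5 0 0 0 0.1; 0 0 0.4 0 0 0 0.1; 0 0 0 0 0 0 0.1; 0 0 0 0 0 0 0.1",
  "grip_force": 90
}}

```text
time_s: 6.08
tcp_pos: [0.5005, -0.0898, 0.0452]
tcp_rot: [[0.396, 0.918, 0.0], [0.918, -0.396, -0.0], [0.0, 0.0, -1.0]]
wrist_force: [0.6, -0.9, -0.2]
grip_width: 0.0472
grip_force: 0.0
```

```bash
python3 - <<'E'
from h import *
s=state(); print(s['tcp_pos'],s['tcp_rot'][:,0],s['grip_width'],s['wrist_force'])
p=s['tcp_pos'];x=s['tcp_rot'][:,0];y=s['tcp_rot'][:,1]; d=np.array([.4998,-.0893,.013])-p; print(d@x/.05,d@y/.05,-d[2]/.05, np.degrees(np.arctan2(x[1],x[0])))
E
```

```text
[ 0.5004939  -0.08982403  0.04522985] [3.96387048e-01 9.18083496e-01 5.62433667e-05] 0.047150762562474954 [ 0.62044299 -0.88491819 -0.24201218]
0.004084716013352799 -0.01712612455352396 0.6445969648104242 66.647491177649
```

{"api": "send_rows", "payload": {
  "moves": "0 -0.015 0.3 0 0 0 0.1; 0 0 0.25 0 0 0 0.1; 0 0 0.09 0 0 0 0.1; 0 0 0 0 0 0 0.1; 0 0 0 0 0 0 -0.3; 0 0 0 0 0 0 -0.6; 0 0 0 0 0 0 -1; 0 0 0 0 0 0 -1; 0 0 0 0 0 0 -1; 0 0 0 0 0 0 -1; 0 0 0 0 0 0 -1; 0 0 0 0 0 0 -1",
  "grip_force": 90
}}

```text
time_s: 7.58
tcp_pos: [0.5001, -0.0895, 0.0133]
tcp_rot: [[0.397, 0.918, 0.001], [0.918, -0.397, -0.0], [0.0, 0.001, -1.0]]
wrist_force: [-0.8, 0.7, 6.2]
grip_width: 0.0114
grip_force: 88.4
```

{"api": "send_rows", "payload": {
  "moves": "0 0 -0.1 0 0 0 -1; 0 0 -0.2 0 0 0 -1; 0 0 -0.25 0 0 0 -1; 0 0 -0.25 0 0 0 -1; 0 0 -0.2 0 0 0 -1; 0 0 -0.08 0 0 0 -1; 0 0 0 0 0 0 -1; 0 0 0 0 0 0 -1; 0 0 0 0 0 0 -1"
}}

```text
time_s: 8.7
tcp_pos: [0.4996, -0.0894, 0.0664]
tcp_rot: [[0.397, 0.918, -0.001], [0.918, -0.397, 0.0], [-0.0, -0.001, -1.0]]
wrist_force: [0.5, -0.4, -2.1]
grip_width: 0.0116
grip_force: 88.1
```

```bash
python3 - <<'E'
from h import *
s=state(); print(s['tcp_pos'],s['tcp_rot'],s['wrist_force'],s['grip_width'])
c=save("wrist","w2"); np.savez("w2s.npz",p=s['tcp_pos'],R=s['tcp_rot'])
# tool-frame structure of held boat
P=cloud(c,c["mount"]); q=P.reshape(-1,3); q=q[(abs(q[:,1])<.03)&(q[:,2]<.03)&(q[:,2]>-.06)&(q[:,0]<-.03)&(q[:,0]>-.2)]
for a in np.arange(-.18,-.03,.015):
    k=q[(q[:,0]>a)&(q[:,0]<a+.015)]
    if len(k): print(round(a,3),len(k),k[:,1].min().round(4),k[:,1].max().round(4),np.percentile(k[:,2],[0,5,50]).round(4), np.median(k[k[:,2]<np.min(k[:,2])+.004][:,1]).round(4))
E
```

```text
[ 0.49959329 -0.08942281  0.06637052] [[ 3.96559754e-01  9.18008656e-01 -6.85039999e-04]
 [ 9.18008897e-01 -3.96559769e-01  1.20426873e-04]
 [-1.61106392e-04 -6.76629265e-04 -9.99999758e-01]] [ 0.51181095 -0.3533108  -2.13864781] 0.011555925223394261
-0.12 7 -0.0042 0.0093 [0.0094 0.0094 0.0102] 0.0065
-0.105 5 -0.0041 0.0079 [0.0091 0.0093 0.0098] 0.0057
-0.09 143 -0.0035 0.004 [-0.012  -0.0114 -0.0105] 0.0009
-0.075 241 -0.0035 0.004 [-0.0126 -0.0116 -0.0105] 0.0003
-0.06 252 -0.0034 0.0039 [-0.0122 -0.0115 -0.0106] 0.0003
-0.045 1 0.0015 0.0015 [-0.0117 -0.0117 -0.0117] 0.0015
```

View pics/w2.png

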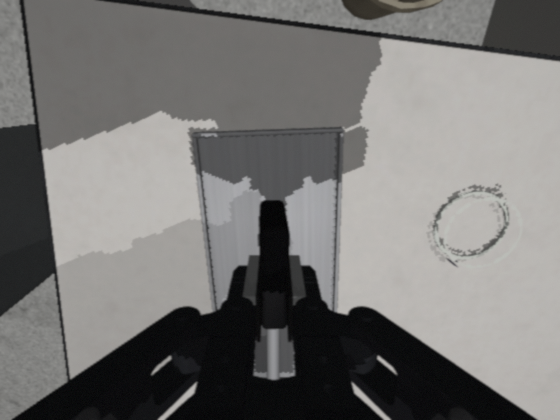

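Boat held level: the rod top is constant in the tool frame, with its underside about 10 mm below the TCP. In this view the gripper fingers at (275,330) hold the grip, and the dish is clear at (470,225). Next I'll get the chamber and slot pose.

```bash
python3 - <<'E'
from h import *
t=dict(np.load("top0.npz")); s=dict(np.load("scene0.npz"))
im=t["pixels"][:,:,::-1]; cv2.imwrite("pics/slot.png",cv2.resize(im[262:347,320:425],None,fx=7,fy=7,interpolation=cv2.INTER_CUBIC))
for n,c in(("t",t),("s",s)):
    P=cloud(c).reshape(-1,3); P=P[~np.isnan(P[:,0])]
    q=P[(abs(P[:,2]-.131)<.006)&(P[:,0]<.45)&(P[:,0]>.15)&(P[:,1]<-.3)&(P[:,1]>-.6)]
    r=cv2.minAreaRect(q[:,:2].astype(np.float32)); print(n,np.round(r[0],4),np.round(r[1],4),round(r[2],2),np.median(q[:,2]))
    o=np.array(r[0]); a=np.radians(r[2]); u=np.array([np.cos(a),np.sin(a)]) # -chamber x
    f=P[(P[:,2]>.02)&(P[:,2]<.12)]; h=(f[:,:2]-o)@u; w=(f[:,:2]-o)@[-u[1],u[0]]
    k=(h>.055)&(h<.085)&(abs(w)<.07); f=f[k]; print(' face pts',len(f),np.percentile(h[k],[5,50,95]))
    if len(f)>30:
        l=cv2.fitLine(f[(abs(h[k]-np.median(h[k]))<.004)][:,:2].astype(np.float32),cv2.DIST_HUBER,0,.001,.001).ravel(); print(' line',l,np.degrees(np.arctan2(l[1],l[0])))
    k=(h<.06)&(h>-.06)&(abs(w)<.085)&(abs(w)>.07); 
    g=P[(P[:,2]>.02)&(P[:,2]<.12)][k]
    if len(g)>50:
        l=cv2.fitLine(g[:,:2].astype(np.float32),cv2.DIST_HUBER,0,.001,.001).ravel(); print(' side',len(g),l,np.degrees(np.arctan2(l[1],l[0])),np.median(w[k]))
E
```

```text
t [ 0.2979 -0.4438] [0.1364 0.155 ] 66.68 0.13068195723622678
 face pts 361 [0.06448126 0.06711851 0.06802491]
 line [ 0.9168287  -0.3992808   0.30922404 -0.37552336] -23.533224
s [ 0.2965 -0.4418] [0.1395 0.1554] 66.42 0.1318649669123133Traceback (most recent call last):
  File "<stdin>", line 10, in <module>
    return _quantile_unchecked(
        a, q, axis, out, overwrite_input, method, keepdims, weights)
    return _ureduce(a,
                    func=_quantile_ureduce_func,
    ...<5 lines>...
                    overwrite_input=overwrite_input,
                    method=method)
    r = func(a, **kwargs)
    result = _quantile(arr,
                       quantiles=q,
    ...<2 lines>...
                       out=out,
                       weights=wgt)
    slices_having_nans = np.isnan(arr[-1, ...])
                                  ~~~^^^^^^^^^
IndexError: index -1 is out of bounds for axis 0 with size 0
```

View pics/slot.png

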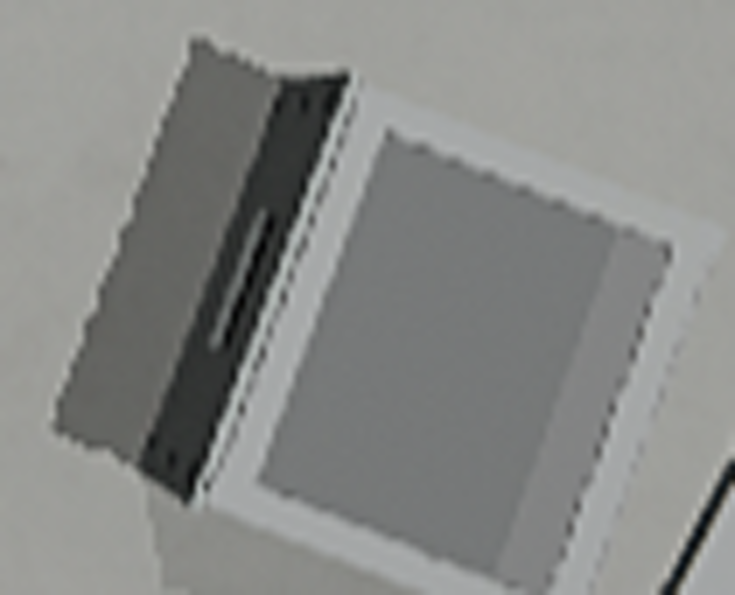

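```bash
python3 - <<'E'
from h import *
t=dict(np.load("top0.npz")); T=t["extrinsics"]
a=np.radians(66.5);u=np.array([np.cos(a),np.sin(a)]);w=np.array([-u[1],u[0]])
S=np.array([.3248,-.3819])
for x,y,z in[(266,210,.05),(214,349,.05),(277,80,0),(140,462,0),(350,72,.13),(190,502,.13)]:
    d=pt(t,320+x/7-.5,262+y/7-.5,T,1.)-T[:3,3]; p=T[:3,3]+d*(z-T[2,3])/d[2]
    print(p.round(4),'h',((p[:2]-S)@u).round(4),'w',((p[:2]-S)@w).round(4))
s=state();p=s['tcp_pos'];R=s['tcp_rot']
print(np.degrees(np.arctan2(R[1,0],R[0,0])))
for tr in(-.06,.052):
    g=S+u*(.139-tr)   # grip xy
    d=g-p[:2]; print(tr,g,'tool x,y units',d@R[:2,0]/.05,d@R[:2,1]/.05)
E
```

```text
[ 0.3474 -0.3953  0.05  ] h -0.0032 w -0.0261
[ 0.2988 -0.3741  0.05  ] h -0.0032 w 0.027
[ 0.3944 -0.4105  0.    ] h 0.0016 w -0.0752
[ 0.2553 -0.3523  0.    ] h -0.0006 w 0.0756
[ 0.3948 -0.4125  0.13  ] h -0.0001 w -0.0763
[ 0.2539 -0.3513  0.13  ] h -0.0002 w 0.0772
66.64216989143007
-0.06 [ 0.40415106 -0.19940505] tool x,y units -2.77676961604212 -0.8803467464604079
0.052 [ 0.35949117 -0.30211577] tool x,y units -5.01676269466708 -0.885904706314554
```

{"api": "send_rows", "payload": {
  "moves": "-0.1 -0.03 0 0 0 0 -1; -0.2 -0.07 0 0 0 0 -1; -0.3 -0.1 0 0 0 0 -1; -0.35 -0.13 0 0 0 0 -1; -0.4 -0.14 0 0 0 0 -1; -0.4 -0.13 0 0 0 0 -1; -0.35 -0.12 0 0 0 0 -1; -0.3 -0.09 0 0 0 0 -1; -0.2 -0.05 0 0 0 0 -1; -0.1 -0.02 0 0 0 0 -1; -0.05 0 0 0 0 0 -1; 0 0 0 0 0 0 -1; 0 0 0 0 0 0 -1; 0 0 0 0 0 0 -1"
}}

```text
time_s: 10.5
tcp_pos: [0.405, -0.198, 0.0668]
tcp_rot: [[0.396, 0.918, -0.0], [0.918, -0.396, 0.0], [0.0, -0.0, -1.0]]
wrist_force: [0.6, -0.1, -2.6]
grip_width: 0.0114
grip_force: 88.1
```

```bash
cat > chk.py <<'E'
from h import *
a=np.radians(66.5);u=np.array([np.cos(a),np.sin(a)]);w=np.array([-u[1],u[0]]);S=np.array([.3248,-.3819])
s=state();p=s['tcp_pos'];R=s['tcp_rot']
b=-R[:,0]; tr=p+.139*b-R[:,2]*.0057; q=tr[:2]-S
print('t',s['time_s'],'tcp',p,'trough slot x',-q@u,'w',q@w,'z',tr[2]-.07,'yaw',np.degrees(np.arctan2(R[1,0],R[0,0])),'tz',R[:,2],'F',s['wrist_force'],s['grip_width'],'q',s['qpos'].round(2))
for t in(-.06,.052):
    d=S+u*(.139-t)-p[:2]; print(t,'units',d@R[:2,0]/.05,d@R[:2,1]/.05)
E
python3 - <<'E'
from chk import *
t=save("top","t1",(260,200,400,340),5)
E
```

```text
t 10.5 tcp [ 0.40504328 -0.19803087  0.06675813] trough slot x -0.06161637179410722 w -0.0006707832189013888 z 0.002453826714754942 yaw 66.6649245976349 tz [-5.35735159e-05  5.68642058e-05 -9.99999997e-01] F [ 0.6227831  -0.10334589 -2.63811722] 0.011365906284092146 q [-0.45 -0.16 -0.34  1.39  0.    1.52]
-0.06 units -0.03230373408842326 -0.0054983312254658885
0.052 units -2.272294453112058 -0.011946116315148804
```

View pics/t1.png

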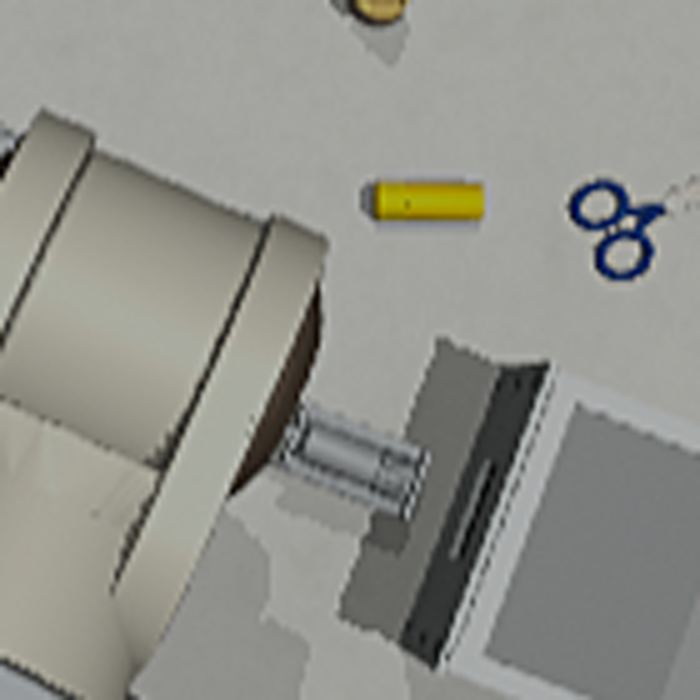

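The boat is lined up with the slot: nose mid (417,485), slot lip mid (473,510), capsule lying in the trough. Now inserting.

{"api": "send_rows", "payload": {
  "moves": "-0.05 0 0 0 0 0 -1; -0.1 0 0 0 0 0 -1; -0.2 0 0 0 0 0 -1; -0.25 0 0 0 0 0 -1; -0.25 0 0 0 0 0 -1; -0.25 0 0 0 0 0 -1; -0.25 0 0 0 0 0 -1; -0.25 -0.01 0 0 0 0 -1; -0.25 0 0 0 0 0 -1; -0.2 0 0 0 0 0 -1; -0.12 0 0 0 0 0 -1; -0.08 0 0 0 0 0 -1; -0.02 0 0 0 0 0 -1; 0 0 0 0 0 0 -1; 0 0 0 0 0 0 -1; 0 0 0 0 0 0 -1; 0 0 0 0 0 0 -1"
}}

```text
time_s: 12.68
tcp_pos: [0.3595, -0.3021, 0.0668]
tcp_rot: [[0.396, 0.918, 0.0], [0.918, -0.396, 0.0], [0.0, 0.0, -1.0]]
wrist_force: [-0.6, 0.4, -2.2]
grip_width: 0.0115
grip_force: 88.1
```

```bash
python3 - <<'E'
from chk import *
t=save("top","t2",(310,250,430,350),6)
E
```

```text
t 12.675 tcp [ 0.3594951  -0.30214301  0.06679218] trough slot x 0.052023056483906205 w -0.0003792269391474303 z 0.002489116541314465 yaw 66.65040988433903 tz [ 2.94372830e-05  1.12749993e-05 -1.00000000e+00] F [-0.56248075  0.41308363 -2.21608956] 0.011486001875853932 q [-0.7  -0.11 -0.3   1.39  0.    1.28]
-0.06 units 2.240461231183305 0.005592351550803982
0.052 units 0.0004689500904326126 -0.0002879714498994657
```

View pics/t2.png

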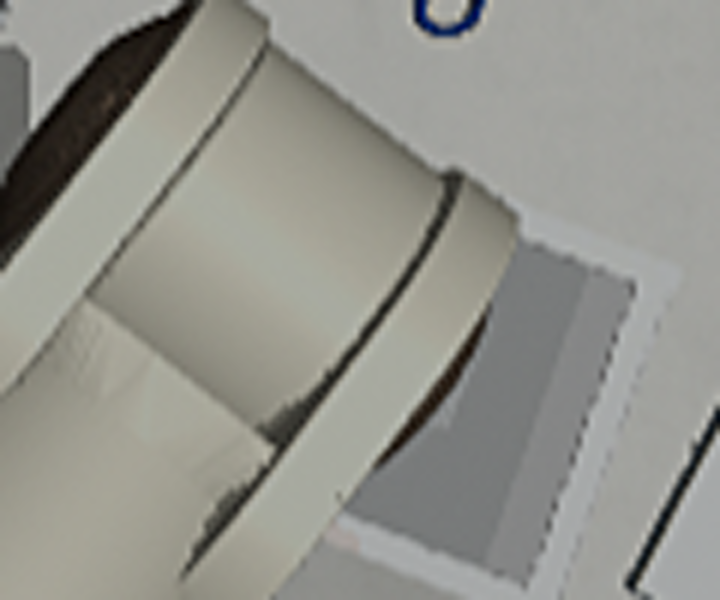

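{"api": "send_rows", "payload": {
  "moves": "0 0 0 0.4 0 0 -1; 0 0 0 0.7 0 0 -1; 0 0 0 1 0 0 -1; 0 0 0 1 0 0 -1; 0 0 0 1 0 0 -1; 0 0 0 1 0 0 -1; 0 0 0 1 0 0 -1; 0 0 0 0.8 0 0 -1; 0 0 0 0.5 0 0 -1; 0 0 0 0.1 0 0 -1; 0 0 0 0 0 0 -1; 0 0 0 0 0 0 -1; 0 0 0 0 0 0 -1; 0 0 0 0 0 0 -1; 0 0 0 0 0 0 -1; 0 0 0 0 0 0 -1"
}}

```text
time_s: 14.72
tcp_pos: [0.3594, -0.3022, 0.0668]
tcp_rot: [[0.397, 0.795, -0.459], [0.918, -0.343, 0.198], [0.0, -0.5, -0.866]]
wrist_force: [0.5, 0.2, -2.4]
grip_width: 0.0116
grip_force: 88.3
```

```bash
python3 - <<'E'
from chk import *
t=save("top","t3"); s=save("scene","s3")
a=cv2.resize(t["pixels"][250:350,310:430,::-1],(480,400),interpolation=cv2.INTER_CUBIC)
b=cv2.resize(s["pixels"][245:345,225:320,::-1],(310,400),interpolation=cv2.INTER_CUBIC)
cv2.imwrite("pics/ts3.png",np.hstack([a,b]))
E
```

```text
t 14.725 tcp [ 0.35943465 -0.30223583  0.06681012] trough slot x 0.0521255648673487 w -0.0031721717523350693 z 0.00174648390157979 yaw 66.63463518952459 tz [-0.45891866  0.19826431 -0.86607443] F [ 0.46409522  0.15211564 -2.43707347] 0.011576911075504346 q [-0.63  0.43  0.2   1.85 -0.11  1.38]
-0.06 units 2.2426463287777163 0.0046347828674246985
0.052 units 0.0026525130699100166 7.402852777378173e-05
```

View pics/ts3.png

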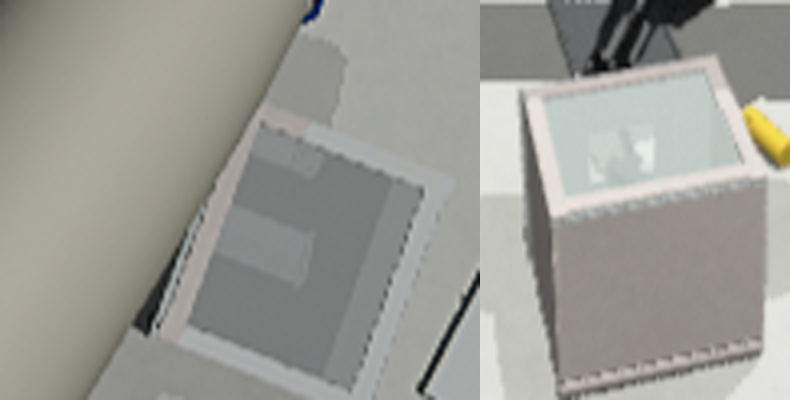

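The top view shows the trough inside at (265,245) and the capsule lying on the floor by the outer wall at (285,155). I'll level the boat and withdraw it.

{"api": "send_rows", "payload": {
  "moves": "0 0 0 -0.4 0 0 -1; 0 0 0 -0.7 0 0 -1; 0 0 0 -1 0 0 -1; 0 0 0 -1 0 0 -1; 0 0 0 -1 0 0 -1; 0 0 0 -1 0 0 -1; 0 0 0 -1 0 0 -1; 0 0 0 -0.8 0 0 -1; 0 0 0 -0.5 0 0 -1; 0 0 0 -0.1 0 0 -1; 0 0 0 0 0 0 -1; 0 0 0 0 0 0 -1; 0 0 0 0 0 0 -1"
}}

```text
time_s: 16.45
tcp_pos: [0.3596, -0.3022, 0.0665]
tcp_rot: [[0.396, 0.918, -0.001], [0.918, -0.396, 0.0], [0.0, -0.001, -1.0]]
wrist_force: [0.2, -0.2, -1.0]
grip_width: 0.0112
grip_force: 88.3
```

```bash
python3 chk.py
```

```text
t 16.45 tcp [ 0.35958227 -0.30223875  0.06651568] trough slot x 0.05207708514108275 w -0.000498310118016943 z 0.0021884196965098746 yaw 66.6488824664238 tz [-6.53135541e-04  4.95540396e-04 -9.99999664e-01] F [ 0.19386644 -0.1985542  -1.02809667] 0.011242159825231952 q [-0.7  -0.11 -0.3   1.39 -0.    1.28]
-0.06 units 2.2415283048855192 0.0031733376902456927
0.052 units 0.0015359103426997459 -0.002647619434842202
```

{"api": "send_rows", "payload": {
  "moves": "0.05 0 0 0 0 0 -1; 0.12 0 0 0 0 0 -1; 0.2 0 0 0 0 0 -1; 0.25 0 0 0 0 0 -1; 0.3 0 0 0 0 0 -1; 0.3 0 0 0 0 0 -1; 0.3 0 0 0 0 0 -1; 0.3 0 0 0 0 0 -1; 0.3 0 0 0 0 0 -1; 0.3 0.05 0 0 0 0 -1; 0.3 0.1 0 0 0 0 -1; 0.4 0.13 0 0 0 0 -1; 0.4 0.15 0 0 0 0 -1; 0.4 0.15 0 0 0 0 -1; 0.4 0.15 0 0 0 0 -1; 0.3 0.1 0 0 0 0 -1; 0.2 0.05 0 0 0 0 -1; 0.1 0 0 0 0 0 -1; 0 0 0 0 0 0 -1; 0 0 0 0 0 0 -1"
}}

```text
time_s: 18.95
tcp_pos: [0.4971, -0.0942, 0.0668]
tcp_rot: [[0.397, 0.918, 0.0], [0.918, -0.397, -0.0], [-0.0, 0.0, -1.0]]
wrist_force: [-0.2, 0.3, -0.1]
grip_width: 0.0112
grip_force: 88.3
```

```bash
python3 - <<'E'
from chk import *
print(R); c=save("wrist","w4"); P=cloud(c,c["mount"]); q=P.reshape(-1,3); q=q[(abs(q[:,1])<.006)&(q[:,2]<-.005)&(q[:,2]>-.02)&(q[:,0]<-.03)]
print(np.polyfit(q[:,0],q[:,2],1), np.median(q,0))
d=np.array([.4996,-.0894])-p[:2]; print(d@R[:2,0]/.05,d@R[:2,1]/.05)
t=save("top","t4"); Q=cloud(t)[250:350,310:430].reshape(-1,3); h=(Q[:,:2]-S)@u; ww=(Q[:,:2]-S)@w
k=(h<-.01)&(h>-.12)&(abs(ww)<.068)&(Q[:,2]<.06)&(Q[:,2]>.005); print('in chamber pts',k.sum(), np.median(Q[k],0) if k.any() else '')
E
```

```text
t 18.95 tcp [ 0.49714086 -0.09418061  0.06684873] trough slot x -0.19357777489899256 w -0.04359323976358607 z 0.0025678176744246273 yaw 66.6131575819434 tz [ 3.48606749e-06 -1.51133705e-04 -9.99999989e-01] F [-0.24949105  0.34301875 -0.12091612] 0.011232887518306561 q [-0.19 -0.02 -0.21  1.38 -0.    1.79]
-0.06 units -2.6698180942718186 -0.8716561452715724
0.052 units -4.909813704571669 -0.8760800999536758
[[ 3.96937120e-01  9.17845805e-01  3.48606749e-06]
 [ 9.17845795e-01 -3.96937115e-01 -1.51133705e-04]
 [-1.37333688e-04  6.31902502e-05 -9.99999989e-01]]
[-0.00116456 -0.01048173] [-0.06437844  0.00029334 -0.0105937 ]
0.10727977953535937 0.007190245967524515
in chamber pts 16 [ 0.32133159 -0.39323897  0.0180716 ]
```

{"api": "send_rows", "payload": {
  "moves": "0.1 0 0.1 0 0 0 -1; 0 0 0.2 0 0 0 -1; 0 0 0.25 0 0 0 -1; 0 0 0.25 0 0 0 -1; 0 0 0.15 0 0 0 -1; 0 0 0.08 0 0 0 -1; 0 0 0.03 0 0 0 -1; 0 0 0 0 0 0 -1; 0 0 0 0 0 0 -1; 0 0 0 0 0 0 -1"
}}

```text
time_s: 20.3
tcp_pos: [0.4995, -0.0893, 0.014]
tcp_rot: [[0.397, 0.918, 0.0], [0.918, -0.397, -0.0], [0.0, 0.0, -1.0]]
wrist_force: [-0.6, 0.3, -1.4]
grip_width: 0.0112
grip_force: 88.3
```

{"api": "send_rows", "payload": {
  "moves": "0 0 0.012 0 0 0 -1; 0 0 0 0 0 0 -0.65; 0 0 0 0 0 0 -0.5; 0 0 0 0 0 0 -0.2; 0 0 0 0 0 0 0.05; 0 0 0 0 0 0 0.05; 0 0 0 0 0 0 0.05; 0 0 -0.15 0 0 0 0.05; 0 0 -0.3 0 0 0 0.05; 0 0 -0.4 0 0 0 0.05; 0 0 -0.5 0 0 0 0.05; 0 0 -0.5 0 0 0 0.05; 0 0 -0.4 0 0 0 0.05; 0 0 0 0 0 0 0.05; 0 0 0 0 0 0 0.05"
}}

```text
time_s: 22.18
tcp_pos: [0.4992, -0.0892, 0.1253]
tcp_rot: [[0.397, 0.918, -0.0], [0.918, -0.397, 0.0], [-0.0, -0.0, -1.0]]
wrist_force: [-0.2, -0.2, -1.2]
grip_width: 0.0448
grip_force: 0.0
```

```bash
python3 - <<'E'
from h import *
s=state(); c=save("wrist","w5"); P=cloud(c,wT(c,s['tcp_pos'],s['tcp_rot'])).reshape(-1,3)
t=dict(camera("top")); Pt=cloud(t).reshape(-1,3)
print(s['tcp_pos'],s['wrist_force'],s['grip_width'])
d=np.array([-.396,-.918]);o=np.array([.4995,-.0893])
for n,Q in(("w",P),):
    x=(Q[:,:2]-o)@d; y=(Q[:,:2]-o)@[d[1],-d[0]]
    for nm,a,b,lo in(("grip",-.026,.026,.035),("rod",.035,.1,.012),("trough",.108,.17,.006)):
        k=(x>a)&(x<b)&(abs(y)<.03)&(Q[:,2]>lo)&(Q[:,2]<.06)
        if k.any(): print(n,nm,k.sum(),np.median(Q[k],0).round(4),'y',np.percentile(y[k],[2,50,98]).round(4),'z',np.percentile(Q[k][:,2],[5,50,95]).round(4))
S=np.array([.3248,-.3819]);a=np.radians(66.5);u=np.array([np.cos(a),np.sin(a)]);w=np.array([-u[1],u[0]])
np.savez("t5.npz",pixels=t["pixels"])
i=cv2.resize(t["pixels"][180:350,200:430,::-1],None,fx=3.4,fy=3.4,interpolation=cv2.INTER_CUBIC); cv2.imwrite("pics/t5.png",i)
E
```

```text
[ 0.49923362 -0.08923386  0.1253423 ] [-0.17626724 -0.1566015  -1.20380472] 0.04483686125267392
w grip 1087 [ 0.5002 -0.0876  0.0461] y [-0.007  -0.0004  0.0069] z [0.0435 0.0461 0.0473]
w rod 469 [ 0.4728 -0.1513  0.0237] y [-0.0032  0.0005  0.0036] z [0.0221 0.0237 0.025 ]
w trough 1482 [ 0.442  -0.221   0.0094] y [-0.0169  0.0008  0.0175] z [0.0073 0.0094 0.0116]
```

View pics/t5.png

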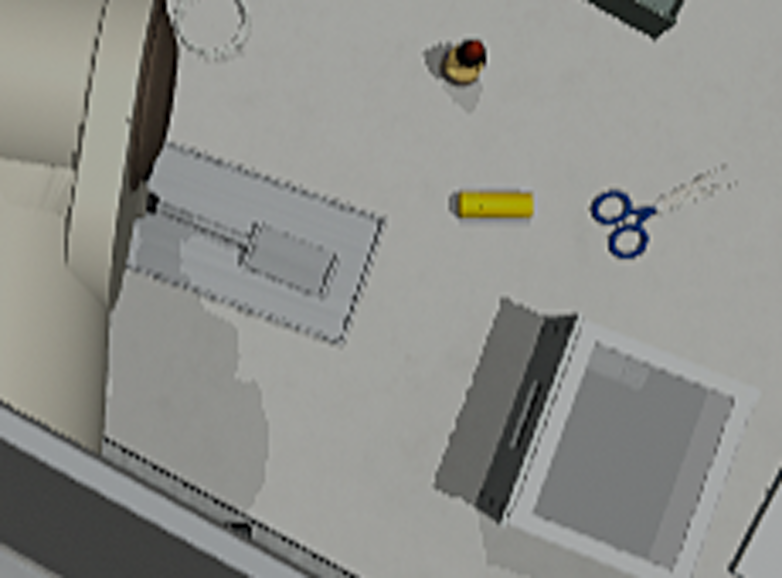

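The boat stands flat in the tray with its trough empty at (290,260). The capsule lies inside the chamber by the wall at (617,365), and the dropper and dish are undisturbed. The gripper is clear, so I'm handing the job in.

```bash
python3 -c "
from cell import *
print(sign_off())"
```

```text
the job is handed in; nothing more can be done
None
```

I handed the job in after about 22 s of robot time: the capsule lies on the chamber floor by the side wall, the empty boat stands flat in its tray, and the dropper bottle and dish look undisturbed; the sign-off returned no verdict.

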